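# Unlatch the under-sink locker and put the tablet carton away

### The job

Turn the locker's red latch a quarter turn clockwise to free its white panel, slide the panel towards the latch to free its far edge, lift it off and lay it flat, handle up, on the middle of the dark drying mat. Then take the green carton out of the dish rack and stand it upright on the floor of the locker's empty bay, lowering it all the way down before letting go (it has to be put down and taken again the other way round, because the rack and the bay leave room for the fingers on different sides). Leave the latch open, and do not shift or tip the blue carton, the refill pack, the jug or the bottle.

Things in the scene. Friction and masses are not known exactly. Their poses are not given: they have to be found in the camera images.
- locker: Fixed grey open-topped box, 228 x 130 mm. Origin on the table under the middle of its bays; x points from the latch (-x end) to the blue keeper lip (x 72 to 90 mm, top 145 mm up). Two bays, x -70 to 70 mm, 50 mm wide in y, floors at 6 mm, 6 mm divider at y 0 up to 130 mm. The +y bay is empty. The panel's seat is at 132 mm; side guides and rim reach 138 mm.
- bay_floor (a point): Middle of the floor of the empty bay (locker x 0, y +28 mm, 6 mm above the table); axes as the locker's.
- latch (a joint): Cam latch angle in rad: about 0 (0 to 0.15) latched, cam arm along the locker's +x over the panel's edge; grows clockwise seen from above to its stop at 1.65; the panel is free from 1.4. Turns stiffly (0.06 N m) and stays where it is left.
- latch_top (a point): Centre of the top of the red latch grip, on its vertical axis (locker x -114 mm, 168 mm above the table). The grip is a bar 50 mm long, 14 mm thick, 24 mm tall: along the locker's x at angle 0, along its y at 1.57. The steel cam arm below it, same direction, reaches 46 mm from the axis.
- panel: Loose white panel, 164 (x) x 116 (y) x 5 mm, 0.2 to 0.33 kg; origin: centre of its underside. Black bar handle over the middle: 84 mm long along y, 14 mm thick, top 37 mm above the underside, bottom 24 mm. It starts in the locker's seat, axes as the locker's, its +x edge about 8 mm under the keeper lip: slide it 11 to 14 mm along the locker's -x, then lift.
- mat: Fixed dark rubber drying mat, 200 (x) x 240 (y) x 4 mm; origin at the centre of its underside.
- rack: Fixed steel dish rack, 240 (x) x 200 (y) mm; origin under its centre. Tray floor at 12 mm. Three steel hoops 150 mm long along its x, tops at 148 mm, at y = -80, 0, 80 mm make two bays 74 mm wide, open upwards and at the x ends; a low rim wire runs round at 45 mm.
- green_carton: Loose rigid green carton with yellow band, standing, 40 (x) x 60 (y) x 120 (z) mm, 0.2 to 0.4 kg; origin: centre of its underside. In either bay of the rack, its x about along the rack's x: only the faces 40 mm apart can be gripped there. It fits the locker's bay only with its y along the locker's x, where fingers fit only on the faces 60 mm apart.
- blue_carton: Bystander: blue carton of the same size in the rack's other bay. Origin under its centre.
- trivet: Fixed round cork trivet, 110 mm across, 5 mm thick, free to stand things on; origin at the centre of its underside.
- jug: Bystander: glass measuring jug, 92 mm across, 125 mm high, handle to its +y (to about 80 mm from the axis). Origin under its centre.
- bottle: Bystander: orange bottle, 64 mm across, 140 mm high. Origin under its centre.
- refill: Bystander: white and green refill pack with a blue cap in the locker's other bay, 105 x 40 x 103 mm. Origin under its centre.

How it is judged (in metres and radians):
On the way, in this order (a step that is already met when the one before it is completed fails the run):
1. the latch is turned open (at least 1.4 rad) with the panel still in its seat (value of joint latch above 1.4 rad and distance of panel from where it was at the start of the episode below 0.012 m), for 0.1 s.
2. the panel lies flat, handle up, on the middle of the mat, let go (horizontal distance between panel and mat below 0.045 m and height (world z) of panel below 0.01 m and angle between panel's own z axis and vertical below 0.06 rad and contact force between the fingers and panel below 0.3 N), for 0.2 s.
3. the green carton has been lowered to the floor of the empty bay while still held (x of green_carton in the frame of bay_floor between -0.045 and 0.045 m and y of green_carton in the frame of bay_floor between -0.012 and 0.012 m and z of green_carton in the frame of bay_floor between -0.004 and 0.005 m and angle between green_carton's own z axis and vertical below 0.08 rad and contact force between the fingers and green_carton above 0.5 N), for 0.05 s.
At the end, for the whole second after the job is handed in: The green carton stands upright (within 0.08 rad) on the floor of the empty bay (within 5 mm of it in height, 45 mm of its middle lengthwise); the panel lies flat (within 0.06 rad), handle up, its centre within 45 mm of the mat's; the latch is still open (over 1.3 rad); all at rest (x of green_carton in the frame of bay_floor between -0.045 and 0.045 m and y of green_carton in the frame of bay_floor between -0.012 and 0.012 m and z of green_carton in the frame of bay_floor between -0.004 and 0.005 m and angle between green_carton's own z axis and vertical below 0.08 rad and horizontal distance between panel and mat below 0.045 m and height (world z) of panel below 0.01 m and angle between panel's own z axis and vertical below 0.06 rad and value of joint latch above 1.3 rad and linear speed of each of green_carton, panel below 0.02 m/s); the robot touches nothing.
It fails at once if the blue carton is moved by more than 30 mm or tipped (distance of blue_carton from where it was at the start of the episode above 0.03 m or angle between blue_carton's own z axis and vertical above 0.3 rad).
It fails at once if the refill pack is moved by more than 30 mm or tipped (distance of refill from where it was at the start of the episode above 0.03 m or angle between refill's own z axis and vertical above 0.3 rad).
It fails at once if the jug or the bottle is moved by more than 30 mm or tipped (distance of any of jug, bottle from where it was at the start of the episode above 0.03 m or angle between any of jug, bottle's own z axis and vertical above 0.3 rad).
It also fails if it takes over 72 s, if anything falls off the work surface, if the arm or the gripper's body presses on something with over 40 N, if the wrist force passes 120 N, or if a joint passes its speed limit or range.

### The arm

A 6-joint arm with a two-finger parallel gripper is mounted at the origin on the work surface. World frame = base frame: x ahead of the robot, y to its left, z up, the work surface at z = 0. Lengths are in m, angles in degrees, forces in N, time in s.
With the tool pointing down it reaches from about 0.3 to 0.875 m from the base axis. Payload 6.4 kg.
Tool frame: the origin (TCP) lies midway between the tips of the shut fingers; the grasp point (between the pads) lies 19 mm behind it; z points along the fingers, y is the line along which they close (so a half turn about z gives the same grasp; the last joint's range is limited). The gripper opens to 88 mm and grips with 3 to 60 N. Pads are 18 mm wide; open, the fingers measure 123 mm over their backs; the gripper's body (75 mm by 187 mm) begins 45 mm behind the grasp point.
Start: joints at [-75.705, 10.359, 92.074, -0, 77.567, -11.82], TCP at [0.253, -0.516, 0.239] pointing down, gripper open.
Joint ranges: [-171.53, 171.53], [-51.25, 118.39], [17.06, 147.69], [-65.23, 245.23], [0, 150.52], [-178.68, 178.68]. Speed limits (degrees/s): [147.25, 147.25, 172.46, 180, 180, 180].

### API

Orientations are given as [roll, pitch, yaw] about the fixed x, y, z axes, in that order (R = Rz(yaw) Ry(pitch) Rx(roll)).
In Python, from cell import bot gives the robot as it stands.
- The arm moves only by the shell command python3 steer.py [OPENING] [FORCE], which reads ROWS from standard input. ROWS is one flat JSON list of numbers that holds 1 to 5 rows one after another, with no inner brackets; each row has 6 numbers: dx, dy, dz in shares of the most that a row can go, 1 being 62.5 mm, then a rotation vector rx, ry, rz in units of 2 degrees; each row shifts and turns the commanded pose from where the row before left it, along the tool's axes as they then stand; what a row does not reach is not made up. A row lasts 1/8 s, in which the tool goes at most 0.0625 m and 10.7 degrees, less where a joint would pass 70% of its speed; a pose out of reach is approached as far as the arm can. OPENING is the finger opening in m, set as the command begins (- or left out keeps the last). The fingers move at their own pace and stop on an object; FORCE is the grip in N (left out, the last holds). Time passes only in rows, so rows that do not move let the fingers close. It prints the time, the measured TCP pose, the force, the opening and the grip force at its end. Input that does not fit is refused with a message, and nothing moves.
- bot.get_obs(): the state, without advancing time (a new reading comes with each control period).
- bot.read_camera(name): name is "side" or "top"; returns the picture (420x560x3 uint8, blue, green, red); there is no depth.
- bot.camera_info(name): a dict with "K" (3x3 intrinsics, pixels), "R" (3x3) and "t" (3): a world point X has camera coordinates R X + t. Camera axes: x right, y down, z forward; pixel columns grow to the right and rows downward; lengths in m; the calibration is good to about 2 mm. A picture is of the moment at which its call begins. camera_info takes no time and is no camera call.
- bot.sign_off(): hands the job in; it is judged then, once.
The state is a dict: "time_s": time; "q": joint angles; "joint_vel": joint speeds; "effort": joint torques, N m; "tcp_pos": TCP position; "tool_rot": TCP orientation; "force": force on the tool from outside, world axes, zero at the start; "ft_torque": the same for the moment, N m; "opening": finger opening in m; "grasp_force": force on a finger pad.
Only numpy, scipy, OpenCV 4.12 (cv2) and the standard library are available. Lean on these libraries where they do the work, as an engineer would, in place of code of your own. Each camera call takes 0.05 s, during which the arm holds its last target. There are 200 camera calls.

## Working session

There is one attempt and no reset: what is moved stays moved. The work goes in short steps, Python scripts to look and compute and a shell command to move; the robot and the scene stay as the last step left them, time stands still between calls to the robot, and variables do not carry over. Pictures are saved under pics/ and viewed, at most 10 in all, crops included, and the job is handed in when it is done.

```bash
ls; mkdir -p pics; python3 - <<'E'
from cell import bot
import cv2
for n in("side","top"):
    cv2.imwrite(f"pics/{n}0.png",bot.read_camera(n)); c=bot.camera_info(n); print(n,c)
print(bot.get_obs())
E
```

```text
cell.py
pics
steer.py
side {'K': array([[424.10613709,   0.        , 279.52152094],
       [  0.        , 424.10613709, 210.02621217],
       [  0.        ,   0.        ,   1.        ]]), 'R': array([[-0.98650041, -0.16319456,  0.01358221],
       [-0.13005513,  0.73036592, -0.67056043],
       [ 0.09951183, -0.66327457, -0.74173057]]), 't': array([0.5159586 , 0.14716931, 1.26383121])}
top {'K': array([[494.24716896,   0.        , 276.03052807],
       [  0.        , 494.24716896, 213.53296536],
       [  0.        ,   0.        ,   1.        ]]), 'R': array([[-4.39037182e-03, -9.99989549e-01, -1.27533867e-03],
       [-9.95110526e-01,  4.49478384e-03, -9.86652865e-02],
       [ 9.86699878e-02,  8.35925645e-04, -9.95119859e-01]]), 't': array([0.00512169, 0.54567304, 1.44694358])}
{'time_s': 0.1, 'q': array([-7.57064229e+01,  1.03977801e+01,  9.21230041e+01, -1.02297457e-03,
        7.75676058e+01, -1.18186719e+01]), 'joint_vel': array([-0.1825696 , -0.14346491, -0.07570502,  0.02416418, -0.04847266,
       -0.0487794 ]), 'effort': array([ 4.39569021e-04, -4.34818554e+01, -3.42698157e+01,  7.04775006e-02,
        3.39593121e-02, -3.36156506e-05]), 'tcp_pos': array([ 0.25298298, -0.51584399,  0.23792348]), 'tool_rot': array([-1.79913279e+02, -1.71261108e-02,  2.61124570e+01]), 'force': array([1.14549401, 0.28433277, 0.02748613]), 'ft_torque': array([0.04668189, 0.0078053 , 0.05421926]), 'grasp_force': 0.0, 'opening': 0.0879354370697052}
5 steer.py
```
View pics/top0.png

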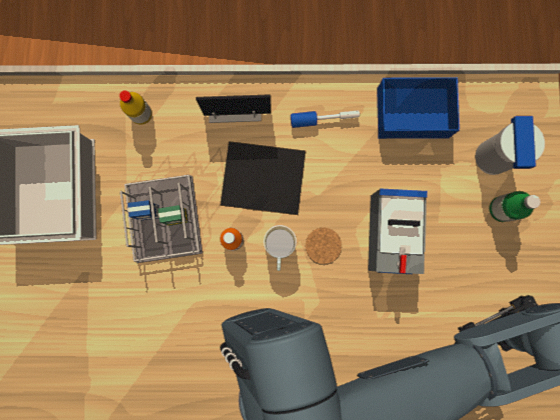

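View pics/side0.png

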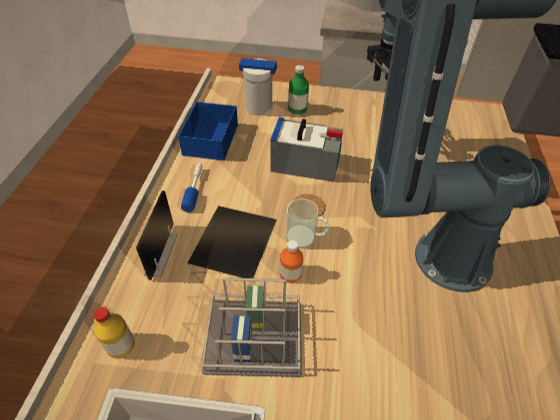

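The top view shows the locker at (398,232) with the red latch at (403,262), the mat at (263,178), the rack at (165,218) with the green carton at (171,214), the trivet at (324,246), the jug at (280,242) and the bottle at (231,238). I'll enlarge both views to read off corners.

```bash
python3 - <<'E'
import cv2,numpy as np
t=cv2.imread("pics/top0.png");s=cv2.imread("pics/side0.png")
def crop(im,x,y,w,h,f,st=10):
    c=cv2.resize(im[y:y+h,x:x+w],None,fx=f,fy=f,interpolation=cv2.INTER_CUBIC)
    for i in range(0,w,st):
        cv2.line(c,(i*f,0),(i*f,6),(0,255,255),1)
        if i%(2*st)==0: cv2.putText(c,str(x+i),(i*f,16),0,.35,(0,0,255),1)
    for j in range(0,h,st):
        cv2.line(c,(0,j*f),(6,j*f),(0,255,255),1); cv2.putText(c,str(y+j),(8,j*f+4),0,.35,(0,0,255),1)
    return c
a=crop(t,360,180,75,100,6)
b=crop(t,118,170,50+45,100,6)[:, :]
cv2.imwrite("pics/a.png",np.hstack([a,b])[:, :][:,:1020] if 0 else np.hstack([crop(t,362,180,70,100,5),crop(t,118,172,90,100,5)]))
cv2.imwrite("pics/b.png",np.hstack([crop(s,262,110,85,72,5)[:360],cv2.copyMakeBorder(crop(s,195,268,74,72,5),0,0,0,0,0)]))
E
```

View pics/a.png

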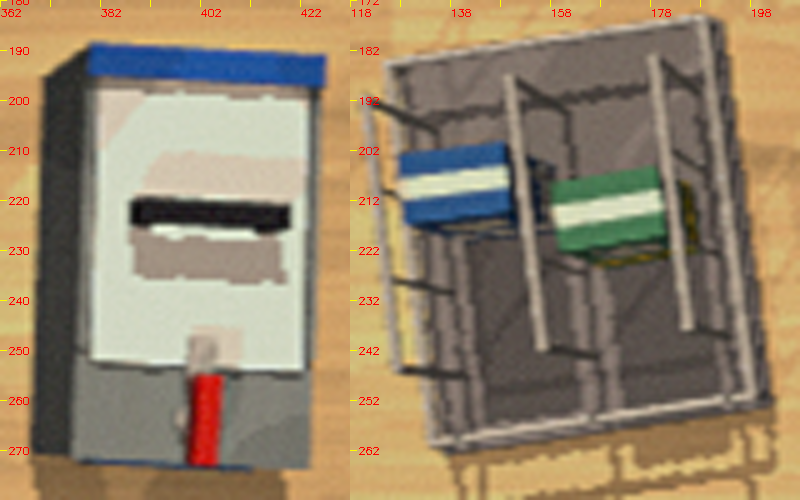

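View pics/b.png

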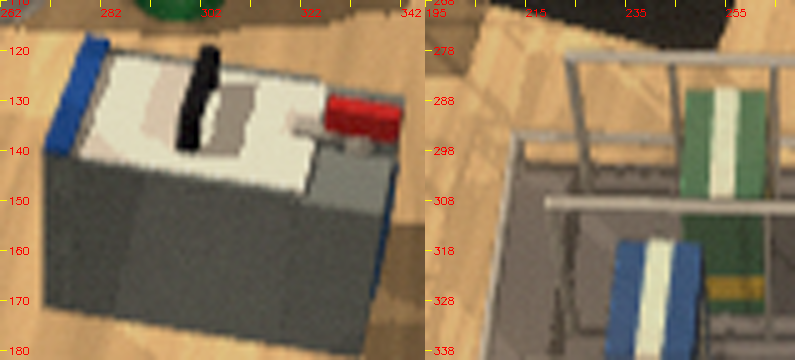

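Picture readings, in full-image pixels:
- **Locker, top view:** the keeper lip's far corners are at (380,188.8) and (427.2,191.2). The handle ends are at (388.4,222.4) and (420.2,223). The red grip ends are at (403.4,255) and (402.6,273).
- **Green carton, top view:** the top face corners are at (158.4,209), (180,205.6), (181.4,219.4) and (160.4,222.4).
- **Green carton, side view:** the same corners are at about (247–263,286) and (246–263.6,308).

The locker's +y bay is on the image left, which is world +y.

```bash
cat > h.py <<'E'
import numpy as np, cv2
from cell import bot
from scipy.optimize import least_squares
C={n:bot.camera_info(n) for n in("top","side")}
def proj(n,X):
    c=C[n]; p=(np.asarray(X)@c["R"].T+c["t"])@c["K"].T; return p[:,:2]/p[:,2:]
def ray(n,px,z):   # intersect pixel with height z
    c=C[n]; d=c["R"].T@np.linalg.solve(c["K"],[*px,1]); o=-c["R"].T@c["t"]; return o+d*(z-o[2])/d[2]
def tri(pt,ps):
    P=[C[n]["K"]@np.c_[C[n]["R"],C[n]["t"]] for n in("top","side")]
    X=cv2.triangulatePoints(P[0],P[1],np.float64(pt).reshape(2,1),np.float64(ps).reshape(2,1)); return (X[:3]/X[3]).ravel()
def pose(x,y,z,yaw,L):
    c,s=np.cos(yaw),np.sin(yaw); L=np.asarray(L,float); return np.c_[x+c*L[:,0]-s*L[:,1],y+s*L[:,0]+c*L[:,1],z+L[:,2]]
def fit(obs,x0,freez=True):  # obs: list (cam, local xyz, px)
    def f(p):
        return np.concatenate([(proj(n,pose(p[0],p[1],p[2] if freez else 0,p[3],[l]))[0]-u) for n,l,u in obs])
    r=least_squares(f,x0,loss="soft_l1",x_scale=[.1,.1,.1,1]); return r.x,r.fun.reshape(-1,2)
E
python3 - <<'E'
from h import *
np.set_printoptions(precision=4,suppress=True)
m=.001
L=[("top",(.09,.065,.145),(380,188.8)),("top",(.09,-.065,.145),(427.2,191.2)),("top",(.072,.065,.145),(380,194.8)),("top",(.072,-.065,.145),(427.2,197.4)),
("top",(-.084,.058,.137),(380.4,252)),("top",(-.084,-.058,.137),(423,254.6)),("top",(-.002,.042,.169),(388.4,222.4)),("top",(-.002,-.042,.169),(420.2,222.8)),
("top",(-.139,0,.168),(402.6,273)),("top",(-.089,0,.168),(403.4,255)),
("side",(.09,.065,.145),(271,140)),("side",(.072,.065,.145),(276.4,140.4)),("side",(.09,-.065,.145),(279,116.6)),("side",(.072,-.065,.145),(284,118)),
("side",(.09,.065,0),(271,171)),("side",(-.138,.065,0),(334,181))]
x0=[*ray("top",(400,230),.14)[:2],0,0]
for fz in(True,False):
    p,r=fit(L,x0,fz); print("locker",p[:3],np.degrees(p[3])); 
print(np.round(r,1).tolist())
print("lip tri",tri((380,188.8),(271,140)),tri((427.2,191.2),(279,116.6)))
g=[(158.4,209),(180,205.6),(181.4,219.4),(160.4,222.4)]; gs=[(246.4,307.4),(247,286),(263.2,286),(263.6,308)]
T=np.array([tri(a,b) for a,b in zip(g,gs)]);print("green tri",T,T.mean(0))
G=[("top",l,u) for l,u in zip([(.02,.03,0),(.02,-.03,0),(-.02,-.03,0),(-.02,.03,0)],g)]+[("side",l,u) for l,u in zip([(.02,.03,0),(.02,-.03,0),(-.02,-.03,0),(-.02,.03,0)],gs)]
p,r=fit(G,[*T.mean(0),.1]);print("green top",p[:3],np.degrees(p[3]),np.round(r,1).tolist())
h=[(.075,-.08),(-.075,-.08),(.075,0),(-.075,0),(.075,.08),(-.075,.08)];hp=[(179,183.4),(185.4,237.6),(149.6,187.6),(156.2,241.4),(121,194),(127.4,246)]
p,r=fit([("top",(*l,.148),u) for l,u in zip(h,hp)],[*T.mean(0)[:2],0,.1],False);print("rack",p,np.degrees(p[3]),np.round(r,1).tolist())
for n,c in dict(mat=[(230,142),(305,151),(298,214),(221,205)]).items():
    W=np.array([ray("top",u,.004) for u in c]);print(n,W.mean(0),W)
print("trivet",ray("top",(324,246),.005),tri((324,246),(308,208)), "jug",ray("top",(280,242),.125),"bottle",ray("top",(230,238),.14))
E
```

```text
locker [ 0.5083 -0.3444 -0.0027] -3.1869664639103163
locker [ 0.5081 -0.3434 -0.002 ] -3.121145114406172
[[-0.3, -0.1], [-0.3, -0.2], [-0.5, 0.4], [-0.4, 0.1], [-0.6, 0.1], [-0.8, -0.3], [0.7, -0.8], [0.2, 0.4], [0.8, 0.7], [0.5, -0.1], [-0.3, -1.0], [-0.4, -0.6], [0.2, -0.3], [0.2, -1.0], [-0.2, 0.3], [0.3, 0.6]]
lip tri [ 0.6015 -0.2854  0.1392] [ 0.5948 -0.4146  0.1426]
green tri [[0.5498 0.3296 0.1277]
 [0.5603 0.2703 0.1251]
 [0.521  0.2652 0.128 ]
 [0.5113 0.3236 0.1265]] [0.5356 0.2972 0.1268]
green top [0.5356 0.2972 0.1268] 9.613100609177454 [[-0.1, -0.1], [-0.4, -0.4], [0.4, -0.1], [0.1, 0.6], [-0.2, 0.3], [0.4, -0.1], [0.4, -0.0], [-0.5, -0.2]]
rack [ 0.532   0.339  -0.0006  0.1444] 8.273351997454052 [[-0.5, 0.2], [0.2, -0.1], [0.1, 0.3], [0.3, 0.4], [-0.2, -1.9], [-0.1, 0.2]]
mat [0.6577 0.0405 0.004 ] [[ 0.7695  0.1432  0.004 ]
 [ 0.7403 -0.087   0.004 ]
 [ 0.5462 -0.0638  0.004 ]
 [ 0.5747  0.1696  0.004 ]]
trivet [ 0.4491 -0.1411  0.005 ] [ 0.45   -0.1429 -0.0134] jug [ 0.4568 -0.008   0.125 ] bottle [0.4677 0.129  0.14  ]
```

Both views agree to within a few mm (the side view reads heights about 4 mm low, within calibration). Moving over the latch and turning the wrist round.

The manual's scale: shifts go in shares of 62.5 mm and turns go in units of 2 degrees. Converting my numbers, 0.051 m is 0.816, -0.025 m is -0.4, -10.7 degrees is -5.35.

```bash
cat > d.py <<'E'
import sys,numpy as np
from scipy.spatial.transform import Rotation as Ro
from cell import bot
x,y,z,yaw=map(float,sys.argv[1:5]); o=bot.get_obs()
R=Ro.from_euler("xyz",o["tool_rot"],degrees=True); T=Ro.from_euler("xyz",[180,0,yaw],degrees=True)
print("t",round(o["time_s"],2),"tcp",o["tcp_pos"].round(4),"rpy",o["tool_rot"].round(1),"q6",o["q"][5].round(1),"| tool shift",R.inv().apply(np.array([x,y,z])-o["tcp_pos"]).round(4),"then rotvec",(R.inv()*T).as_rotvec(degrees=True).round(1),"| force",o["force"].round(1),"open",round(o["opening"],4),"grip",round(o["grasp_force"],1))
E
echo '[0.816, -0.4, -0.08, 0, 0, 0, 0.816, -0.4, -0.08, 0, 0, 0, 0.816, -0.4, -0.08, 0, 0, 0, 0.816, -0.4, -0.08, 0, 0, 0, 0, 0, 0, 0, 0, -5.35]' | python3 steer.py 0.05 20
echo '[0, 0, 0, 0, 0, -5.35, 0, 0, 0, 0, 0, -5.35, 0, 0, 0, 0, 0, -5.35, 0, 0, 0, 0, 0, -5.35, 0, 0, 0, 0, 0, -5.35]' | python3 steer.py
echo '[0, 0, 0, 0, 0, -5.35, 0, 0, 0, 0, 0, -5.35, 0, 0, 0, 0, 0, -5.35, 0, 0, 0, 0, 0, -5.35, 0, 0, 0, 0, 0, -5.35]' | python3 steer.py
echo '[0, 0, 0, 0, 0, -5.35, 0, 0, 0, 0, 0, -5.35, 0, 0, 0, 0, 0, -5.35, 0, 0, 0, 0, 0, 0]' | python3 steer.py
python3 d.py .394 -.337 .20 177
```

```text
time_s: 0.72
tcp_pos: [0.3944, -0.3335, 0.2589]
tool_rot: [180.0, -0.0, 37.3]
force: [0.3, -1.0, 0.0]
opening: 0.0498
grasp_force: 0.0
time_s: 1.35
tcp_pos: [0.3921, -0.3365, 0.2583]
tool_rot: [-180.0, -0.0, 90.7]
force: [-0.3, -0.3, -0.1]
opening: 0.0502
grasp_force: 0.0
time_s: 1.98
tcp_pos: [0.3921, -0.3365, 0.2583]
tool_rot: [180.0, -0.0, 144.2]
force: [-0.3, 0.5, -0.7]
opening: 0.0498
grasp_force: 0.0
time_s: 2.48
tcp_pos: [0.3921, -0.3365, 0.2584]
tool_rot: [180.0, -0.0, 175.8]
force: [-0.5, -0.2, 0.1]
opening: 0.0502
grasp_force: 0.0
t 2.48 tcp [ 0.3921 -0.3365  0.2584] rpy [180.   -0.  175.8] q6 -139.6 | tool shift [-0.0019 -0.0004  0.0584] then rotvec [ 0.  -0.  -1.2] | force [-0.5 -0.2  0.1] open 0.0502 grip 0.0
```

In the tool's units: 0.04 m is 0.64, 0.02 m is 0.32, -1.2 degrees is -0.6.

```bash
echo '[-0.032, 0, 0.64, 0, 0, -0.6, 0, 0, 0.64, 0, 0, 0, 0, 0, 0.32, 0, 0, 0, 0, 0, 0.144, 0, 0, 0, 0, 0, 0, 0, 0, 0]' | python3 steer.py 0.05 30
python3 - <<'E'
from h import *
t=bot.read_camera("top");s=bot.read_camera("side")
f=lambda c:cv2.resize(c,None,fx=4,fy=4,interpolation=2)
cv2.imwrite("pics/c.png",np.hstack([f(t[190:290,350:450]),f(s[90:190,265:365])]))
E
```

```text
time_s: 3.1
tcp_pos: [0.3942, -0.3368, 0.1495]
tool_rot: [180.0, -0.0, 177.0]
force: [0.6, 0.9, 0.6]
opening: 0.0498
grasp_force: 0.0
```

View pics/c.png

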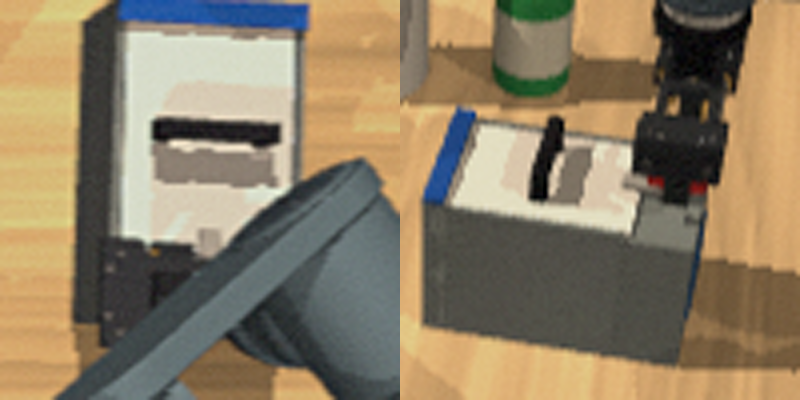

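In the side half, the finger straddles the middle of the red grip at crop (678,187), full-image pixel (334,137), with no contact force. Closing and turning.

In the tool's units: 9 degrees is 4.5.

```bash
echo '[0, 0, 0, 0, 0, 0, 0, 0, 0, 0, 0, 0, 0, 0, 0, 0, 0, 0, 0, 0, 0, 0, 0, 0, 0, 0, 0, 0, 0, 0]' | python3 steer.py 0.0 35
echo '[0, 0, 0, 0, 0, 2.5, 0, 0, 0, 0, 0, 4.5, 0, 0, 0, 0, 0, 4.5, 0, 0, 0, 0, 0, 4.5, 0, 0, 0, 0, 0, 4.5]' | python3 steer.py
echo '[0, 0, 0, 0, 0, 4.5, 0, 0, 0, 0, 0, 4.5, 0, 0, 0, 0, 0, 4.5, 0, 0, 0, 0, 0, 4.5, 0, 0, 0, 0, 0, 4.5]' | python3 steer.py
echo '[0, 0, 0, 0, 0, 2.5, 0, 0, 0, 0, 0, 0.5, 0, 0, 0, 0, 0, 0]' | python3 steer.py
python3 d.py .394 -.337 .20 85
```

```text
time_s: 3.82
tcp_pos: [0.3942, -0.3362, 0.1498]
tool_rot: [179.9, -0.0, 177.1]
force: [-1.0, 5.1, 5.5]
opening: 0.0137
grasp_force: 35.0
time_s: 4.45
tcp_pos: [0.3947, -0.3352, 0.1498]
tool_rot: [179.9, -0.1, 135.8]
force: [1.6, 8.7, 7.2]
opening: 0.0137
grasp_force: 35.0
time_s: 5.08
tcp_pos: [0.3959, -0.3347, 0.1498]
tool_rot: [179.8, -0.2, 90.8]
force: [7.5, 10.4, 3.8]
opening: 0.0137
grasp_force: 35.0
time_s: 5.45
tcp_pos: [0.3961, -0.3347, 0.1498]
tool_rot: [179.8, -0.2, 85.1]
force: [6.9, 11.1, 4.1]
opening: 0.0138
grasp_force: 35.0
t 5.45 tcp [ 0.3961 -0.3347  0.1498] rpy [179.8  -0.2  85.1] q6 -48.7 | tool shift [-0.0022 -0.0017 -0.0502] then rotvec [ 0.2 -0.2  0.1] | force [ 6.9 11.1  4.1] open 0.0138 grip 35.0
```

In the tool's units: -0.03 m is -0.48, -0.02 m is -0.32.

```bash
echo '[0, 0, 0, 0, 0, 0, 0, 0, 0, 0, 0, 0, 0, 0, 0, 0, 0, 0, 0, 0, 0, 0, 0, 0]' | python3 steer.py 0.04 
echo '[0, 0, -0.32, 0, 0, 0, 0, 0, -0.48, 0, 0, 0, 0, 0, -0.32, 0, 0, 0, 0, 0, 0, 0, 0, 0]' | python3 steer.py
python3 d.py .508 -.340 .22 87
python3 - <<'E'
from h import *
s=bot.read_camera("side");t=bot.read_camera("top")
f=lambda c:cv2.resize(c,None,fx=4,fy=4,interpolation=2)
cv2.imwrite("pics/d.png",np.hstack([f(t[190:290,350:450]),f(s[90:190,265:365])]))
E
```

```text
time_s: 5.95
tcp_pos: [0.3941, -0.3371, 0.1497]
tool_rot: [-180.0, 0.0, 85.1]
force: [-0.4, 0.1, 0.8]
opening: 0.0401
grasp_force: 0.0
time_s: 6.45
tcp_pos: [0.3948, -0.3379, 0.2213]
tool_rot: [179.9, 0.2, 85.1]
force: [-0.6, -1.3, -0.6]
opening: 0.0402
grasp_force: 0.0
t 6.45 tcp [ 0.3948 -0.3379  0.2213] rpy [179.9   0.2  85.1] q6 -48.8 | tool shift [0.0076 0.1129 0.0015] then rotvec [ 0.1  0.2 -1.9] | force [-0.6 -1.3 -0.6] open 0.0402 grip 0.0
```

View pics/d.png

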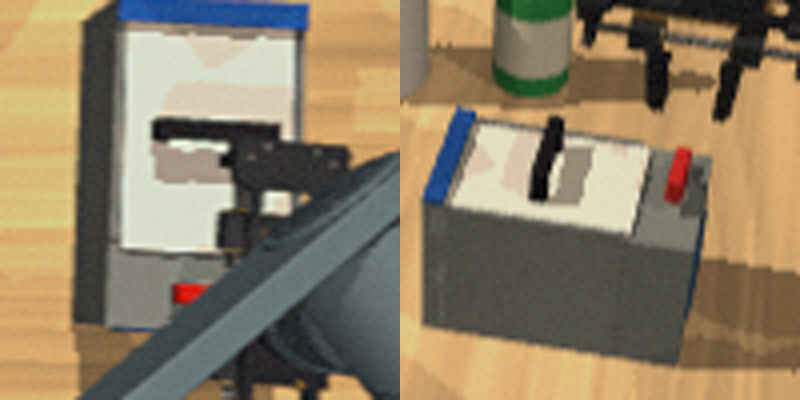

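The red grip now lies across the locker at crop (678,175) and the panel hasn't moved. Next I grasp the handle.

```bash
echo '[0.064, 0.896, 0, 0, 0, 0, 0.064, 0.912, 0, 0, 0, 0, 0, 0, 0, 0, 0, -0.95, 0, 0, 0.8, 0, 0, 0, 0, 0, 0.384, 0, 0, 0]' | python3 steer.py 0.05
echo '[0, 0, 0, 0, 0, 0, 0, 0, 0, 0, 0, 0, 0, 0, 0, 0, 0, 0, 0, 0, 0, 0, 0, 0, 0, 0, 0, 0, 0, 0]' | python3 steer.py 0.0 40
python3 d.py .508 -.340 .147 87
```

```text
time_s: 7.18
tcp_pos: [0.5053, -0.3369, 0.1417]
tool_rot: [-179.7, -0.2, 87.0]
force: [-0.5, -1.2, -0.1]
opening: 0.0502
grasp_force: 0.0
time_s: 7.8
tcp_pos: [0.5079, -0.3391, 0.1471]
tool_rot: [179.9, 0.1, 87.0]
force: [-2.0, 0.7, 6.2]
opening: 0.0134
grasp_force: 40.0
t 7.8 tcp [ 0.5079 -0.3391  0.1471] rpy [1.799e+02 1.000e-01 8.700e+01] q6 -41.9 | tool shift [-0.0009  0.0002  0.0001] then rotvec [0.1 0.1 0. ] | force [-2.   0.7  6.2] open 0.0134 grip 40.0
```

```bash
echo '[0, -0.048, 0, 0, 0, 0, 0, -0.048, 0, 0, 0, 0, 0, -0.048, 0, 0, 0, 0, 0, -0.056, 0, 0, 0, 0, 0, 0, 0, 0, 0, 0]' | python3 steer.py
python3 d.py .4955 -.3385 .147 87
```

```text
time_s: 8.43
tcp_pos: [0.4962, -0.3385, 0.1471]
tool_rot: [179.8, 0.1, 87.0]
force: [3.8, -0.3, 5.2]
opening: 0.0135
grasp_force: 40.0
t 8.43 tcp [ 0.4962 -0.3385  0.1471] rpy [1.798e+02 1.000e-01 8.700e+01] q6 -42.7 | tool shift [-0.     -0.0007  0.0001] then rotvec [0.2 0.1 0. ] | force [ 3.8 -0.3  5.2] open 0.0135 grip 40.0
```

```bash
echo '[0, -0.0128, 0, 0, 0, 0, 0, 0, -0.048, 0, 0, 0, 0, 0, -0.112, 0, 0, 0, 0, 0, -0.32, 0, 0, 0, 0, 0, -0.48, 0, 0, 0]' | python3 steer.py
echo '[0, 0, -0.48, 0, 0, 0, 0, 0, -0.32, 0, 0, 0, 0, 0, 0, 0, 0, 0]' | python3 steer.py
python3 d.py .658 .0405 .257 87
python3 - <<'E'
from h import *
s=bot.read_camera("side");t=bot.read_camera("top")
cv2.imwrite("pics/e.png",np.hstack([t[100:300,200:560],s[60:260,120:460]]))
E
```

```text
time_s: 9.05
tcp_pos: [0.4936, -0.3373, 0.2062]
tool_rot: [-179.9, -0.1, 87.0]
force: [-0.3, -0.6, -2.5]
opening: 0.0133
grasp_force: 40.0
time_s: 9.43
tcp_pos: [0.4951, -0.3387, 0.2588]
tool_rot: [179.8, 0.2, 87.0]
force: [-0.3, -0.2, -3.3]
opening: 0.0134
grasp_force: 40.0
t 9.43 tcp [ 0.4951 -0.3387  0.2588] rpy [179.8   0.2  87. ] q6 -42.7 | tool shift [0.3872 0.1429 0.001 ] then rotvec [0.2 0.2 0. ] | force [-0.3 -0.2 -3.3] open 0.0134 grip 40.0
```

View pics/e.png

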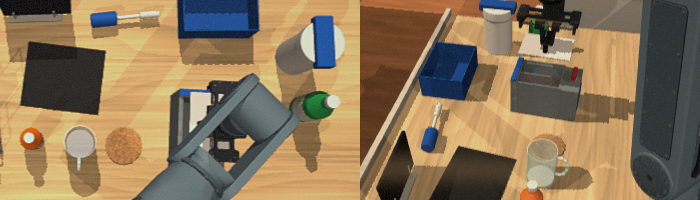

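The panel is held level above the locker (side half, crop (545,48)) and the latch stays across. Carrying it to the mat.

```bash
echo '[0.48, 0.176, 0, 0, 0, 0, 0.688, 0.256, 0, 0, 0, 0, 0.688, 0.256, 0, 0, 0, 0, 0.688, 0.256, 0, 0, 0, 0, 0.688, 0.256, 0, 0, 0, 0]' | python3 steer.py
echo '[0.688, 0.256, 0, 0, 0, 0, 0.688, 0.256, 0, 0, 0, 0, 0.688, 0.256, 0, 0, 0, 0, 0.688, 0.256, 0, 0, 0, 0, 0.208, 0.064, 0, 0, 0, 0]' | python3 steer.py
echo '[0, 0, 0.64, 0, 0, 0, 0, 0, 0.8, 0, 0, 0, 0, 0, 0.8, 0, 0, 0, 0, 0, 0.64, 0, 0, 0, 0, 0, 0.32, 0, 0, 0]' | python3 steer.py
python3 d.py .658 .0405 .019 87
```

```text
time_s: 10.15
tcp_pos: [0.5793, -0.1383, 0.2541]
tool_rot: [-179.9, -0.1, 87.0]
force: [0.8, -0.2, -3.6]
opening: 0.0136
grasp_force: 40.0
time_s: 10.78
tcp_pos: [0.6569, 0.0439, 0.2538]
tool_rot: [-179.8, -0.0, 87.2]
force: [-0.9, -0.6, -3.0]
opening: 0.0135
grasp_force: 40.0
time_s: 11.4
tcp_pos: [0.6546, 0.0407, 0.052]
tool_rot: [-179.7, -0.0, 87.0]
force: [-0.2, 0.1, -2.4]
opening: 0.0138
grasp_force: 40.0
t 11.4 tcp [0.6546 0.0407 0.052 ] rpy [-179.7   -0.    87. ] q6 -3.7 | tool shift [-0.      0.0036  0.033 ] then rotvec [-0.3 -0.  -0. ] | force [-0.2  0.1 -2.4] open 0.0138 grip 40.0
```

In the tool's units: 0.015 m is 0.24, 0.01 m is 0.16.

```bash
echo '[0, 0.048, 0.24, 0, 0, 0, 0, 0, 0.16, 0, 0, 0, 0, 0, 0.064, 0, 0, 0, 0, 0, 0.032, 0, 0, 0, 0, 0, 0, 0, 0, 0]' | python3 steer.py
python3 d.py .658 .0405 .019 87
```

```text
time_s: 12.02
tcp_pos: [0.6606, 0.0411, 0.0254]
tool_rot: [179.9, 0.0, 87.0]
force: [0.5, 0.7, -3.6]
opening: 0.0137
grasp_force: 40.0
t 12.03 tcp [0.6606 0.0411 0.0254] rpy [179.9   0.   87. ] q6 -3.7 | tool shift [-0.0007 -0.0026  0.0064] then rotvec [0.1 0.  0. ] | force [ 0.5  0.7 -3.6] open 0.0137 grip 40.0
```

In the tool's units: 0.003 m is 0.048, 0.002 m is 0.032.

```bash
echo '[0, 0, 0.048, 0, 0, 0, 0, 0, 0.032, 0, 0, 0, 0, 0, 0.016, 0, 0, 0, 0, 0, 0, 0, 0, 0]' | python3 steer.py
python3 d.py .658 .0405 .019 87
```

```text
time_s: 12.52
tcp_pos: [0.6601, 0.0411, 0.0191]
tool_rot: [-180.0, 0.0, 87.0]
force: [-4.4, 0.0, 2.3]
opening: 0.0135
grasp_force: 40.0
t 12.53 tcp [0.6601 0.0411 0.0191] rpy [-180.    0.   87.] q6 -3.7 | tool shift [-0.0007 -0.0021  0.0001] then rotvec [-0.  0.  0.] | force [-4.4  0.   2.3] open 0.0135 grip 40.0
```

The panel rests on the mat: the wrist force went from -3.6 to +2.3 N. Releasing it and heading for the rack.

```bash
echo '[0, 0, 0, 0, 0, 0, 0, 0, 0, 0, 0, 0, 0, 0, 0, 0, 0, 0, 0, 0, -0.032, 0, 0, 0, 0, 0, -0.32, 0, 0, 0]' | python3 steer.py 0.05
echo '[0, 0, -0.8, 0, 0, 0, 0, 0, -0.96, 0, 0, 0, 0, 0, -0.96, 0, 0, 0, 0, 0, -0.64, 0, 0, 0, 0, 0, 0, 0, 0, 0]' | python3 steer.py 0.075
python3 d.py .536 .297 .25 99.6
python3 - <<'E'
from h import *
s=bot.read_camera("side");t=bot.read_camera("top")
cv2.imwrite("pics/f.png",np.hstack([t[100:300,100:400],s[160:360,120:360]]))
E
```

```text
time_s: 13.15
tcp_pos: [0.6588, 0.0412, 0.0398]
tool_rot: [-179.8, -0.0, 87.0]
force: [0.5, -0.3, -0.1]
opening: 0.0498
grasp_force: 0.0
time_s: 13.78
tcp_pos: [0.6626, 0.0409, 0.2577]
tool_rot: [179.4, 0.0, 87.0]
force: [-0.0, -0.3, 0.1]
opening: 0.075
grasp_force: 0.0
t 13.78 tcp [0.6626 0.0409 0.2577] rpy [179.4   0.   87. ] q6 -3.7 | tool shift [ 0.2492 -0.1398  0.0061] then rotvec [  0.6   0.1 -12.6] | force [-0.  -0.3  0.1] open 0.075 grip 0.0
```

View pics/f.png

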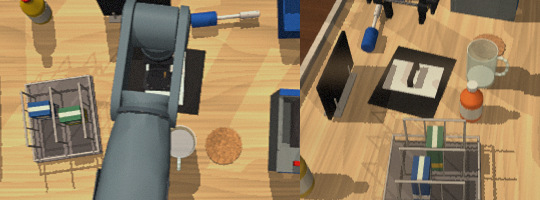

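The panel lies flat in the middle of the mat, handle up (side half, crop (415,78)). Next is the rack.

```bash
echo '[0.8, -0.448, 0, 0, 0, 0, 0.8, -0.448, 0, 0, 0, 0, 0.8, -0.448, 0, 0, 0, 0, 0.8, -0.448, 0, 0, 0, 0, 0.784, -0.448, 0.096, 0, 0, 0]' | python3 steer.py
echo '[0, 0, 0, 0, 0, -3.15, 0, 0, 0, 0, 0, -3.15, 0, 0, 0, 0, 0, 0, 0, 0, 0, 0, 0, 0]' | python3 steer.py
python3 d.py .536 .297 .20 99.6
```

```text
time_s: 14.5
tcp_pos: [0.5316, 0.2983, 0.2432]
tool_rot: [-179.9, 0.0, 87.0]
force: [1.5, 0.7, 0.9]
opening: 0.0749
grasp_force: 0.0
time_s: 15.0
tcp_pos: [0.5329, 0.2966, 0.2437]
tool_rot: [-179.9, 0.0, 99.5]
force: [0.4, -1.2, 0.6]
opening: 0.0748
grasp_force: 0.0
t 15.0 tcp [0.5329 0.2966 0.2437] rpy [-179.9    0.    99.5] q6 8.5 | tool shift [-0.0001  0.0032  0.0437] then rotvec [-0.1  0.  -0.1] | force [ 0.4 -1.2  0.6] open 0.0748 grip 0.0
```

In the tool's units: 0.05 m is 0.8, 0.04 m is 0.64.

```bash
echo '[0, 0.048, 0.64, 0, 0, 0, 0, 0, 0.8, 0, 0, 0, 0, 0, 0.64, 0, 0, 0, 0, 0, 0.272, 0, 0, 0, 0, 0, 0, 0, 0, 0]' | python3 steer.py
python3 d.py .536 .297 .096 99.6
echo '[0, 0, 0, 0, 0, 0, 0, 0, 0, 0, 0, 0, 0, 0, 0, 0, 0, 0, 0, 0, 0, 0, 0, 0, 0, 0, 0, 0, 0, 0]' | python3 steer.py 0.0 30
python3 d.py .536 .297 .096 99.6
```

```text
time_s: 15.62
tcp_pos: [0.5359, 0.2971, 0.0969]
tool_rot: [-179.9, 0.0, 99.6]
force: [0.8, -0.3, -0.0]
opening: 0.075
grasp_force: 0.0
t 15.62 tcp [0.5359 0.2971 0.0969] rpy [-179.9    0.    99.6] q6 8.4 | tool shift [-0.0002  0.0001  0.0009] then rotvec [-0.1  0.  -0. ] | force [ 0.8 -0.3 -0. ] open 0.075 grip 0.0
time_s: 16.25
tcp_pos: [0.5367, 0.2977, 0.0985]
tool_rot: [179.9, -0.0, 99.6]
force: [-1.5, -0.5, 5.4]
opening: 0.0397
grasp_force: 30.0
t 16.25 tcp [0.5367 0.2977 0.0985] rpy [179.9  -0.   99.6] q6 8.3 | tool shift [-0.0005 -0.0008  0.0025] then rotvec [ 0.1 -0.   0. ] | force [-1.5 -0.5  5.4] open 0.0397 grip 30.0
```

```bash
echo '[0, 0, -0.16, 0, 0, 0, 0, 0, -0.48, 0, 0, 0, 0, 0, -0.72, 0, 0, 0, 0, 0, -0.72, 0, 0, 0, 0, 0, -0.56, 0, 0, 0]' | python3 steer.py
echo '[0, 0, 0, 0, 0, 0]' | python3 steer.py
python3 d.py .449 -.141 .26 99.6
```

```text
time_s: 16.88
tcp_pos: [0.5363, 0.2975, 0.2647]
tool_rot: [180.0, -0.0, 99.6]
force: [-1.0, 1.0, -3.4]
opening: 0.0401
grasp_force: 30.0
time_s: 17.0
tcp_pos: [0.5378, 0.2981, 0.266]
tool_rot: [179.7, -0.1, 99.6]
force: [0.1, 0.2, -3.7]
opening: 0.0399
grasp_force: 30.0
t 17.0 tcp [0.5378 0.2981 0.266 ] rpy [ 1.797e+02 -1.000e-01  9.960e+01] q6 8.3 | tool shift [-0.418  -0.1609  0.0046] then rotvec [ 0.3 -0.1  0. ] | force [ 0.1  0.2 -3.7] open 0.0399 grip 30.0
```

```bash
echo '[-0.48, -0.184, 0, 0, 0, 0, -0.672, -0.256, 0, 0, 0, 0, -0.688, -0.264, 0, 0, 0, 0, -0.688, -0.264, 0, 0, 0, 0, -0.688, -0.264, 0, 0, 0, 0]' | python3 steer.py
echo '[-0.688, -0.264, 0, 0, 0, 0, -0.688, -0.264, 0, 0, 0, 0, -0.688, -0.264, 0, 0, 0, 0, -0.688, -0.264, 0, 0, 0, 0, -0.64, -0.248, 0, 0, 0, 0]' | python3 steer.py
echo '[0, 0, 0, 0, 0, 0, 0, 0, 0.64, 0, 0, 0, 0, 0, 0.8, 0, 0, 0, 0, 0, 0.64, 0, 0, 0, 0, 0, 0, 0, 0, 0]' | python3 steer.py
python3 d.py .449 -.141 .0915 99.6
```

```text
time_s: 17.62
tcp_pos: [0.4922, 0.0852, 0.2601]
tool_rot: [-179.8, -0.0, 99.6]
force: [0.7, -0.6, -2.9]
opening: 0.0397
grasp_force: 30.0
time_s: 18.25
tcp_pos: [0.4474, -0.137, 0.2603]
tool_rot: [-179.8, -0.1, 99.6]
force: [0.2, 0.1, -2.9]
opening: 0.0399
grasp_force: 30.0
time_s: 18.88
tcp_pos: [0.4458, -0.1333, 0.1286]
tool_rot: [-179.6, -0.4, 99.7]
force: [-0.4, 0.2, -1.3]
opening: 0.0402
grasp_force: 30.0
t 18.88 tcp [ 0.4458 -0.1333  0.1286] rpy [-179.6   -0.4   99.7] q6 -41.0 | tool shift [-0.0084  0.0022  0.037 ] then rotvec [-0.4 -0.4  0.1] | force [-0.4  0.2 -1.3] open 0.0402 grip 30.0
```

```bash
echo '[-0.128, 0, 0, 0, 0, 0, 0, 0, 0.32, 0, 0, 0, 0, 0, 0.16, 0, 0, 0, 0, 0, 0, 0, 0, 0]' | python3 steer.py
python3 d.py .449 -.141 .0915 99.6
```

```text
time_s: 19.38
tcp_pos: [0.4505, -0.1442, 0.1031]
tool_rot: [180.0, 0.0, 99.6]
force: [-0.1, -0.9, -2.6]
opening: 0.0396
grasp_force: 30.0
t 19.38 tcp [ 0.4505 -0.1442  0.1031] rpy [180.    0.   99.6] q6 -41.8 | tool shift [ 0.0034 -0.001   0.0116] then rotvec [0. 0. 0.] | force [-0.1 -0.9 -2.6] open 0.0396 grip 30.0
```

In the tool's units: 0.006 m is 0.096, 0.002 m is 0.032.

```bash
echo '[0, 0, 0.096, 0, 0, 0, 0, 0, 0.032, 0, 0, 0, 0, 0, 0.016, 0, 0, 0, 0, 0, 0, 0, 0, 0]' | python3 steer.py
echo '[0, 0, 0.016, 0, 0, 0, 0, 0, 0.016, 0, 0, 0, 0, 0, 0, 0, 0, 0]' | python3 steer.py
python3 d.py .449 -.141 .0915 99.6
```

```text
time_s: 19.88
tcp_pos: [0.4504, -0.1441, 0.0938]
tool_rot: [180.0, 0.0, 99.6]
force: [0.3, -0.4, -3.2]
opening: 0.0395
grasp_force: 30.0
time_s: 20.25
tcp_pos: [0.4503, -0.144, 0.0916]
tool_rot: [-180.0, -0.0, 99.6]
force: [0.9, 0.1, -2.4]
opening: 0.0399
grasp_force: 30.0
t 20.25 tcp [ 0.4503 -0.144   0.0916] rpy [-180.    -0.    99.6] q6 -41.8 | tool shift [ 0.0032 -0.0008  0.0001] then rotvec [-0. -0.  0.] | force [ 0.9  0.1 -2.4] open 0.0399 grip 30.0
```

Barely touching, so I go down 1.5 mm more and release.

In the tool's units: 0.0008 m is 0.0128, 0.0007 m is 0.0112.

```bash
echo '[0, 0, 0.0128, 0, 0, 0, 0, 0, 0.0112, 0, 0, 0, 0, 0, 0, 0, 0, 0]' | python3 steer.py
echo '[0, 0, 0, 0, 0, 0, 0, 0, 0, 0, 0, 0, 0, 0, 0, 0, 0, 0]' | python3 steer.py 0.075
echo '[0, 0, -0.16, 0, 0, 0, 0, 0, -0.64, 0, 0, 0, 0, 0, -0.8, 0, 0, 0, 0, 0, 0, 0, 0, 0]' | python3 steer.py 0.085
python3 d.py .4503 -.144 .19 9.6
```

```text
time_s: 20.62
tcp_pos: [0.4506, -0.1443, 0.0914]
tool_rot: [-180.0, 0.0, 99.6]
force: [-5.3, 0.9, 10.1]
opening: 0.0398
grasp_force: 30.0
time_s: 21.0
tcp_pos: [0.4504, -0.1441, 0.0902]
tool_rot: [180.0, 0.0, 99.6]
force: [0.5, 0.0, 0.3]
opening: 0.0679
grasp_force: 0.0
time_s: 21.5
tcp_pos: [0.453, -0.1456, 0.195]
tool_rot: [179.6, 0.3, 99.6]
force: [1.1, 0.6, 0.9]
opening: 0.0849
grasp_force: 0.0
t 21.5 tcp [ 0.453  -0.1456  0.195 ] rpy [179.6   0.3  99.6] q6 -41.8 | tool shift [ 0.002  -0.0024  0.005 ] then rotvec [ 0.6 -0.  90. ] | force [1.1 0.6 0.9] open 0.0849 grip 0.0
```

```bash
echo '[0, 0, 0, 0, 0, 5, 0, 0, 0, 0, 0, 5, 0, 0, 0, 0, 0, 5, 0, 0, 0, 0, 0, 5, 0, 0, 0, 0, 0, 5]' | python3 steer.py
echo '[0, 0, 0, 0, 0, 5, 0, 0, 0, 0, 0, 5, 0, 0, 0, 0, 0, 5, 0, 0, 0, 0, 0, 5, 0, 0, 0, 0, 0, 0]' | python3 steer.py
python3 d.py .4503 -.144 .089 9.6
python3 - <<'E'
from h import *
s=bot.read_camera("side");t=bot.read_camera("top")
f=lambda c:cv2.resize(c,None,fx=4,fy=4,interpolation=2)
cv2.imwrite("pics/g.png",np.hstack([f(t[200:300,280:380]),f(s[130:250,260:360])[:400]]))
E
```

```text
time_s: 22.12
tcp_pos: [0.4499, -0.1437, 0.1895]
tool_rot: [-179.9, 0.0, 49.3]
force: [-0.4, -0.0, 0.5]
opening: 0.0852
grasp_force: 0.0
time_s: 22.75
tcp_pos: [0.4499, -0.1438, 0.1896]
tool_rot: [-180.0, 0.1, 9.7]
force: [0.1, -0.4, 0.1]
opening: 0.0849
grasp_force: 0.0
t 22.75 tcp [ 0.4499 -0.1438  0.1896] rpy [-1.8e+02  1.0e-01  9.7e+00] q6 48.1 | tool shift [0.0004 0.0004 0.1006] then rotvec [-0.   0.1  0.1] | force [ 0.1 -0.4  0.1] open 0.0849 grip 0.0
```

View pics/g.png

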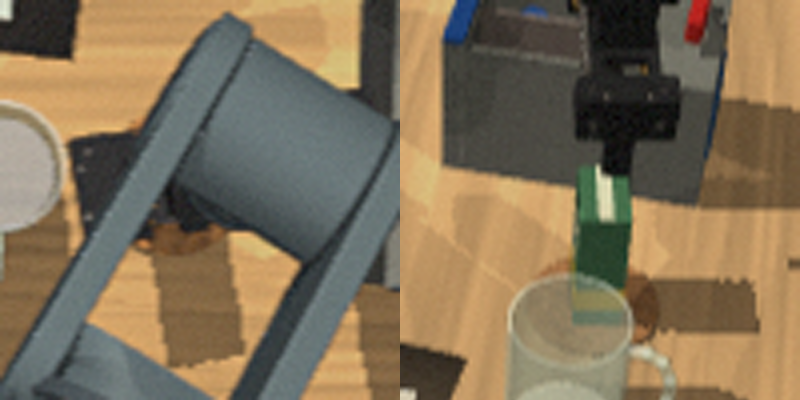

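The carton stands upright on the trivet under the fingers (side half, crop (603,240)). Gripping it on the faces 60 mm apart.

In the tool's units: 0.04 m is 0.64, 0.02 m is 0.32.

```bash
echo '[0, 0, 0.64, 0, 0, 0, 0, 0, 0.64, 0, 0, 0, 0, 0, 0.32, 0, 0, 0, 0, 0, 0, 0, 0, 0]' | python3 steer.py
echo '[0, 0, 0, 0, 0, 0, 0, 0, 0, 0, 0, 0, 0, 0, 0, 0, 0, 0, 0, 0, 0, 0, 0, 0, 0, 0, 0, 0, 0, 0]' | python3 steer.py 0.0 30
python3 d.py .4503 -.144 .089 9.6
```

```text
time_s: 23.35
tcp_pos: [0.449, -0.1432, 0.0886]
tool_rot: [-179.8, 0.2, 9.7]
force: [0.2, 0.8, -0.6]
opening: 0.0849
grasp_force: 0.0
time_s: 23.98
tcp_pos: [0.4511, -0.1442, 0.0912]
tool_rot: [180.0, -0.1, 9.6]
force: [-1.0, 2.2, 6.3]
opening: 0.0601
grasp_force: 29.9
t 23.98 tcp [ 0.4511 -0.1442  0.0912] rpy [ 1.8e+02 -1.0e-01  9.6e+00] q6 48.2 | tool shift [-0.0007 -0.0004  0.0022] then rotvec [ 0.  -0.1  0. ] | force [-1.   2.2  6.3] open 0.0601 grip 29.9
```

Gripped (60.1 mm). The latch contact and the vision fit put the locker origin at about (0.510, -0.3425) with yaw -3.1°. That puts the target at about (0.5155, -0.3147). Lifting and turning.

The manual's scale: shifts go in shares of 62.5 mm and turns go in units of 2 degrees. Converting my numbers, -0.05 m is -0.8, -0.04 m is -0.64.

```bash
echo '[0, 0, -0.16, 0, 0, 0, 0, 0, -0.64, 0, 0, 0, 0, 0, -0.8, 0, 0, 0, 0, 0, -0.8, 0, 0, 0, 0, 0, -0.48, 0, 0, 0]' | python3 steer.py
echo '[0, 0, 0, 0, 0, -4.85, 0, 0, 0, 0, 0, -4.85, 0, 0, 0, 0, 0, -4.85, 0, 0, 0, 0, 0, -4.85, 0, 0, 0, 0, 0, -4.85]' | python3 steer.py
echo '[0, 0, 0, 0, 0, -4.85, 0, 0, 0, 0, 0, -4.85, 0, 0, 0, 0, 0, -4.7, 0, 0, 0, 0, 0, 0, 0, 0, 0, 0, 0, 0]' | python3 steer.py
python3 d.py .5155 -.3147 .26 86.9
```

```text
time_s: 24.6
tcp_pos: [0.4507, -0.1444, 0.2732]
tool_rot: [179.9, -0.1, 9.6]
force: [0.3, -0.1, -3.9]
opening: 0.0596
grasp_force: 29.9
time_s: 25.22
tcp_pos: [0.4499, -0.1439, 0.2701]
tool_rot: [-180.0, 0.0, 58.4]
force: [-0.7, 0.1, -2.8]
opening: 0.0599
grasp_force: 29.9
time_s: 25.85
tcp_pos: [0.4502, -0.144, 0.2702]
tool_rot: [-180.0, -0.0, 86.7]
force: [0.9, -0.1, -3.0]
opening: 0.0599
grasp_force: 29.9
t 25.85 tcp [ 0.4502 -0.144   0.2702] rpy [-180.    -0.    86.7] q6 -28.9 | tool shift [-0.1667  0.075   0.0101] then rotvec [-0.  -0.  -0.2] | force [ 0.9 -0.1 -3. ] open 0.0599 grip 29.9
```

In the tool's units: -0.045 m is -0.72, -0.035 m is -0.56, -0.2 degrees is -0.1.

```bash
echo '[-0.48, 0.216, 0, 0, 0, -0.1, -0.72, 0.32, 0, 0, 0, 0, -0.72, 0.32, 0, 0, 0, 0, -0.56, 0.256, 0, 0, 0, 0, -0.192, 0.088, 0, 0, 0, 0]' | python3 steer.py
echo '[0, 0, 0.16, 0, 0, 0, 0, 0, 0.16, 0, 0, 0, 0, 0, 0, 0, 0, 0, 0, 0, 0, 0, 0, 0]' | python3 steer.py
python3 d.py .5155 -.3147 .22 86.9
python3 - <<'E'
from h import *
s=bot.read_camera("side");t=bot.read_camera("top")
f=lambda c:cv2.resize(c,None,fx=4,fy=4,interpolation=2)
cv2.imwrite("pics/h.png",np.hstack([f(t[180:290,350:450]),f(s[80:190,265:365])]))
E
```

```text
time_s: 26.48
tcp_pos: [0.5168, -0.3165, 0.2696]
tool_rot: [-180.0, -0.0, 86.9]
force: [-0.5, 0.8, -3.2]
opening: 0.0599
grasp_force: 29.9
time_s: 26.98
tcp_pos: [0.5168, -0.3139, 0.2505]
tool_rot: [180.0, 0.0, 87.2]
force: [0.6, 1.2, -1.7]
opening: 0.0596
grasp_force: 29.9
t 26.98 tcp [ 0.5168 -0.3139  0.2505] rpy [180.    0.   87.2] q6 -39.7 | tool shift [-0.0008 -0.0013  0.0305] then rotvec [0.  0.  0.3] | force [ 0.6  1.2 -1.7] open 0.0596 grip 29.9
```

View pics/h.png

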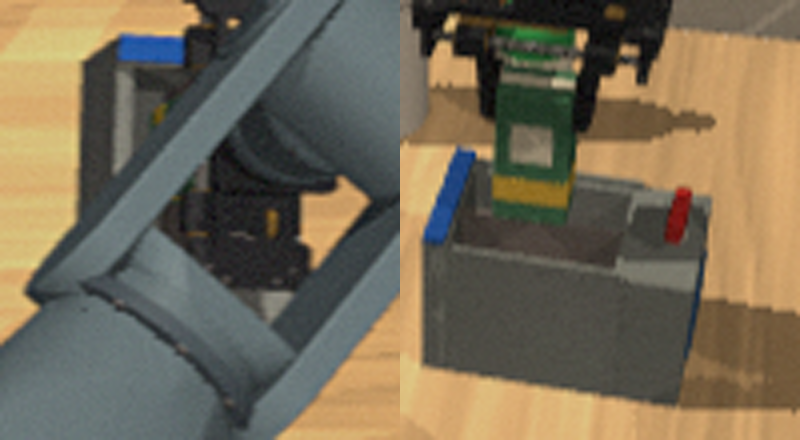

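The carton hangs upright above the +y bay (side half, crop (535,200)), clear of the walls. Lowering in stages with a force check.

```bash
echo '[-0.0128, -0.016, 0.16, 0, 0, 0.15, 0, 0, 0.16, 0, 0, 0, 0, 0, 0.16, 0, 0, 0, 0, 0, 0.16, 0, 0, 0, 0, 0, 0, 0, 0, 0]' | python3 steer.py
python3 d.py .5155 -.3147 .095 86.9
```

```text
time_s: 27.7
tcp_pos: [0.5152, -0.3149, 0.2087]
tool_rot: [-179.9, -0.1, 86.8]
force: [-0.1, 0.6, -3.5]
opening: 0.0599
grasp_force: 29.9
t 27.7 tcp [ 0.5152 -0.3149  0.2087] rpy [-1.799e+02 -1.000e-01  8.680e+01] q6 -39.5 | tool shift [0.     0.0005 0.1137] then rotvec [-0.1 -0.1 -0.1] | force [-0.1  0.6 -3.5] open 0.0599 grip 29.9
```

Base is about 15 mm below the rim and there are no side forces.

```bash
echo '[0, 0, 0.24, 0, 0, 0, 0, 0, 0.24, 0, 0, 0, 0, 0, 0.24, 0, 0, 0, 0, 0, 0.16, 0, 0, 0, 0, 0, 0, 0, 0, 0]' | python3 steer.py
python3 d.py .5155 -.3147 .095 86.9
```

```text
time_s: 28.32
tcp_pos: [0.5152, -0.3149, 0.1539]
tool_rot: [-179.9, -0.1, 86.8]
force: [-0.4, -0.8, -2.8]
opening: 0.0598
grasp_force: 29.9
t 28.32 tcp [ 0.5152 -0.3149  0.1539] rpy [-1.799e+02 -1.000e-01  8.680e+01] q6 -39.5 | tool shift [0.0001 0.0004 0.0589] then rotvec [-0.1 -0.1 -0.1] | force [-0.4 -0.8 -2.8] open 0.0598 grip 29.9
```

```bash
echo '[0, 0, 0.24, 0, 0, 0, 0, 0, 0.24, 0, 0, 0, 0, 0, 0.24, 0, 0, 0, 0, 0, 0.08, 0, 0, 0, 0, 0, 0, 0, 0, 0]' | python3 steer.py
python3 d.py .5155 -.3147 .092 86.9
```

```text
time_s: 28.95
tcp_pos: [0.5155, -0.3152, 0.1046]
tool_rot: [-180.0, -0.0, 86.8]
force: [-0.5, -0.3, -3.4]
opening: 0.0596
grasp_force: 29.9
t 28.95 tcp [ 0.5155 -0.3152  0.1046] rpy [-180.    -0.    86.8] q6 -39.5 | tool shift [ 0.0005 -0.      0.0126] then rotvec [-0.  -0.  -0.1] | force [-0.5 -0.3 -3.4] open 0.0596 grip 29.9
```

In the tool's units: 0.006 m is 0.096, 0.004 m is 0.064.

```bash
echo '[0, 0, 0.096, 0, 0, 0, 0, 0, 0.064, 0, 0, 0, 0, 0, 0.032, 0, 0, 0, 0, 0, 0.016, 0, 0, 0, 0, 0, 0, 0, 0, 0]' | python3 steer.py
python3 d.py .5155 -.3147 .092 86.9
```

```text
time_s: 29.58
tcp_pos: [0.5158, -0.3155, 0.0924]
tool_rot: [180.0, 0.0, 86.8]
force: [-0.5, 0.0, -1.9]
opening: 0.0597
grasp_force: 29.9
t 29.57 tcp [ 0.5158 -0.3155  0.0924] rpy [180.    0.   86.8] q6 -39.5 | tool shift [ 0.0008 -0.0004  0.0004] then rotvec [ 0.   0.  -0.1] | force [-0.5  0.  -1.9] open 0.0597 grip 29.9
```

In the tool's units: 0.001 m is 0.016.

```bash
echo '[0, 0, 0.016, 0, 0, 0, 0, 0, 0.016, 0, 0, 0, 0, 0, 0, 0, 0, 0, 0, 0, 0, 0, 0, 0]' | python3 steer.py
python3 d.py .5155 -.3147 .092 86.9
```

```text
time_s: 30.08
tcp_pos: [0.5159, -0.3159, 0.0923]
tool_rot: [180.0, 0.1, 86.8]
force: [-5.0, 2.1, 10.6]
opening: 0.0599
grasp_force: 30.0
t 30.07 tcp [ 0.5159 -0.3159  0.0923] rpy [1.80e+02 1.00e-01 8.68e+01] q6 -39.5 | tool shift [ 0.0012 -0.0005  0.0002] then rotvec [ 0.   0.1 -0.1] | force [-5.   2.1 10.6] open 0.0599 grip 30.0
```

The carton is firmly on the floor while still held (10.6 N, expected height). Releasing, backing out and checking.

In the tool's units: -0.05 m is -0.8, 0.05 m is 0.8.

```bash
echo '[0, 0, 0, 0, 0, 0, 0, 0, 0, 0, 0, 0, 0, 0, 0, 0, 0, 0]' | python3 steer.py 0.074
echo '[0, 0, -0.16, 0, 0, 0, 0, 0, -0.48, 0, 0, 0, 0, 0, -0.8, 0, 0, 0, 0, 0, -0.8, 0, 0, 0, 0, 0, -0.64, 0, 0, 0]' | python3 steer.py
echo '[0.8, -0.16, 0, 0, 0, 0, 0.8, -0.16, 0, 0, 0, 0, 0.8, -0.16, 0, 0, 0, 0, 0, 0, 0, 0, 0, 0, 0, 0, 0, 0, 0, 0]' | python3 steer.py
python3 - <<'E'
from h import *
s=bot.read_camera("side");t=bot.read_camera("top")
cv2.imwrite("pics/i.png",np.hstack([cv2.resize(t[120:290,200:440],None,fx=2,fy=2)[:340],cv2.resize(s[100:270,190:350],None,fx=2,fy=2)]))
E
```

```text
time_s: 30.45
tcp_pos: [0.5158, -0.3154, 0.0901]
tool_rot: [180.0, -0.0, 86.8]
force: [-1.3, -0.3, -0.3]
opening: 0.0738
grasp_force: 0.0
time_s: 31.08
tcp_pos: [0.5161, -0.3157, 0.2734]
tool_rot: [179.9, 0.1, 86.8]
force: [0.1, -0.5, 0.7]
opening: 0.0739
grasp_force: 0.0
time_s: 31.7
tcp_pos: [0.4945, -0.1644, 0.271]
tool_rot: [179.9, 0.1, 86.8]
force: [-1.0, -0.8, 0.1]
opening: 0.0742
grasp_force: 0.0
```

View pics/i.png

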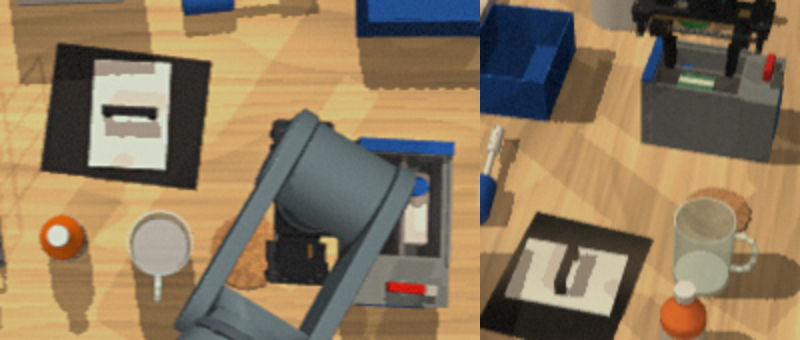

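The panel lies centred on the mat (crop (130,113)) and the latch is open (crop (410,290)). The carton is down in the bay (side half, crop (697,78)) and the robot is clear, so I'm handing in.

```bash
python3 -c "
from cell import bot
print(bot.sign_off())"
```

```text
the job is handed in; nothing more can be done
None
```

The job is handed in at about 32 s of the 72 s allowed: the latch is open, the panel lies flat on the mat, and the green carton stands in the locker's empty bay; no verdict came back from the sign-off.

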